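# Open the filter bay of the studio's bench dust extractor

## Robot

A 6-joint arm with a two-finger parallel gripper is mounted at the origin on the work surface. World frame = base frame: x ahead of the robot, y to its left, z up, the work surface at z = 0. Lengths are in m, angles in rad, forces in N, time in s.
With the tool pointing down it reaches from about 0.4 to 0.825 m from the base axis. Payload 7 kg.
Tool frame: the origin (TCP) lies on the centre line of the jaws, within the pads' length; the fingertips stand arm.tip_reach ahead of it and the grasp point (between the pads) lies 5 mm behind it (arm.tip_reach is the distance from the TCP to the fingertips, in m); z points along the fingers, y is the line along which they close (so a half turn about z gives the same grasp; the last joint's range is limited). The gripper opens to 88 mm and grips with 3 to 60 N. Pads are 19 mm wide; open, the fingers measure 130 mm over their backs; the gripper's body (78 mm by 193 mm) begins 47 mm behind the grasp point.
Start: joints at [0.288, 0.359, 0.012, 0, -1.224, -0.288], TCP at [0.675, -0, 0.241] pointing down, gripper open.
Joint ranges: [-3.07, 3.07], [-1.43, 2.12], [-1.02, 1.25], [-3.03, 1.67], [-3.05, -0], [-3.03, 3.03]. Speed limits (rad/s): [2.39, 2.39, 3.01, 3.14, 3.14, 3.14].

## Interface

Orientations are given as [roll, pitch, yaw] about the fixed x, y, z axes, in that order (R = Rz(yaw) Ry(pitch) Rx(roll)).
In Python, from station import status, optics, order, arm gives the robot as it stands. The module is installed in compiled form; this text tells all that it offers.
- The arm moves only by the shell command python3 -m jog 'ROWS' [FORCE]. ROWS is JSON, a list of rows, each a list of 3 entries, a list of its own where there are three numbers: the gripper command: -1 is shut, 1 is fully open, values between are in proportion, then the shift along the tool's x, y, z in mm, then the turn about the tool's z in rad. A call has 1 to 20 rows; each row is the pose to reach, as a shift and turn from the pose commanded when the call began, along the tool's axes at that moment; what a row does not reach only later rows make up. A row lasts 1/8 s, in which the tool goes at most 62.5 mm and 10.7 degrees, less where a joint would pass 70% of its speed; a pose out of reach is approached as far as the arm can. A call with a gripper value outside its range is refused whole. The fingers move at their own pace and stop on an object; FORCE is the grip in N (left out, the last holds). Time passes only in rows, so rows that repeat a pose let the fingers close. It gives the time, the measured TCP pose, the force, the opening and the grip force at its end, in the units of the state.
- status.get_state(): the state, without advancing time (a new reading comes with each control period).
- optics.grab_frame(name): name is "scene" or "side" or "wrist"; returns a dict with "color" (400x640x3 uint8, red, green, blue), "mtx" (3x3 intrinsics, pixels), "cam_to_world" (4x4, takes a point from camera to world coordinates). Camera axes: x right, y down, z forward; pixel columns grow to the right and rows downward; lengths in m; the calibration is good to about 2 mm. A picture is of the moment at which its call begins. There is no depth.
- order.job_done(): hands the job in; it is judged then, once.
The state is a dict: "t": time; "q": joint angles; "qd": joint speeds; "joint_efforts": joint torques, N m; "eef_pos": TCP position; "ee_rot": TCP orientation; "force": force on the tool from outside, world axes, zero at the start; "moment": the same for the moment, N m; "width": finger opening in m; "gripper_force": force on a finger pad.
Only numpy, scipy, OpenCV 4.12 (cv2) and the standard library are available. Lean on these libraries where they do the work, as an engineer would, in place of code of your own. Each camera call takes 0.05 s, during which the arm holds its last target. There are 200 camera calls.

## Task

Use the screwdriver to give both slotted studs on the dust extractor's access panel a quarter turn anticlockwise, as far as they go, then stand the screwdriver back in its wooden block. Lift the freed panel off by its handle and lay it gently, handle up, in the middle of the white board. Leave the jar, the tin and the mixing bowl where they are.

Things in the scene. Friction and masses are not known exactly. Their poses are not given: they have to be found in the camera images.
- extractor: Blue bench dust extractor, 280 x 220 x 121 mm, fixed to the bench; origin at the centre of its underside, x along its long side (black hose spigot, 64 mm thick, 43 mm long, at the +x end), z up. The panel lies in a recess in its top, on a seat 115 mm above the bench, with 1.5 mm play inside the 6 mm high rim. The two brass studs stand on its long centre line, 80 mm either side of its centre.
- stud_a_slot (a point): Centre of the top of the oval brass head of the stud at the extractor's -x end, 129 mm above the bench. Head 34 x 16 mm, 8.5 mm high. The screwdriver slot runs along the oval: 22 mm long, 5.2 mm wide (flared to 9 mm at the mouth), 5.5 mm deep, closed at both ends. The point turns with the stud: x along the slot, z up.
- stud_b_slot (a point): The same for the stud at the extractor's +x end.
- stud_a (a joint): Angle of the stud at the -x end, rad: 0 = locked, head along the extractor's x, holding the panel down; grows anticlockwise seen from above to a stop at 1.571 = open, head along the extractor's y. Starts near 0. The panel comes free from about 1.4. Stiff (0.08 N m); stays where it is left.
- stud_b (a joint): The same for the stud at the +x end.
- panel_handle (a point): Centre of the bar of the panel's grab handle, 41 mm above the underside of the plate and over its centre. Bar black, 112 mm long along the panel's x, 12 mm wide, 14 mm high; a leg 12 mm thick at each end, 30 mm free height under the bar. z up.
- panel: The loose access panel: aluminium plate 200 x 140 x 4 mm with the handle, about 0.45 kg; origin at the centre of the plate's underside, x along its long side. Its two oblong holes (22 mm along x, 40 mm along y) lie over the studs; with both studs open it lifts straight up over their heads.
- driver_grip (a point): Centre of the handle of the big flat screwdriver (162 mm long, about 0.16 kg) that stands blade down in the block. Orange handle 75 mm tall, 38 mm along x, 26 mm along y, flat-sided. Blade 16 mm wide along x, 3 mm thick, 14 mm tall; its tip lies 125 mm below this point. A round black collar, 46 mm across, 38 to 45 mm below this point, rests on the block's top. z up.
- driver: The same screwdriver; origin at the blade's tip.
- block_hole0 (a point): Centre of the mouth of the hole in the top of the wooden tool block, 90 mm above the bench; round hole of 28 mm diameter straight through the block. The block is 110 x 80 x 90 mm, fixed to the bench, x along its long side. The screwdriver's shank (10 mm thick) hangs in the hole.
- board: White board 280 x 220 x 8 mm, fixed flat on the bench; origin at the centre of its underside, x along its long side.
- jar: Amber jar with a yellow lid, 68 mm across, 85 mm high, bystander; origin at the centre of its underside.
- tin: Pale tin with a green band, 90 mm across, 110 mm high, bystander; origin at the centre of its underside.
- cup: Black rubber mixing bowl, 100 mm across, 75 mm high, bystander; origin at the centre of its underside.
Things that resemble listed ones, but are neither listed nor needed, are in the scene too. There is more than one size of the driver; the job needs the middle-sized.

How it is judged:
On the way, in this order (a step that is already met when the one before it is completed fails the run):
1. one stud has been given its quarter turn (at least 1.35 rad), the screwdriver's tip at it (within 20 mm) (((value of joint stud_a above 1.35 rad and distance between driver and stud_a_slot below 0.02 m) or (value of joint stud_b above 1.35 rad and distance between driver and stud_b_slot below 0.02 m))), for 0.1 s.
2. both studs have been given their quarter turn (at least 1.35 rad), the screwdriver's tip at one of them (within 20 mm) (value of joint each of stud_a, stud_b above 1.35 rad and (distance between driver and stud_a_slot below 0.02 m or distance between driver and stud_b_slot below 0.02 m)), for 0.1 s.
3. the screwdriver stands in the hole of its block, released (horizontal distance between driver_grip and block_hole0 below 0.018 m and height (world z) of driver_grip below 0.142 m and angle between driver_grip's own z axis and vertical below 0.12 rad and contact force between the fingers and driver below 0.1 N), for 0.2 s.
At the end, for the whole second after the job is handed in: Both studs open (1.35 rad or more); the screwdriver at rest upright in its block's hole, collar down (18 mm sideways, 0.12 rad, 7 mm high); the panel at rest flat on the white board, handle up (0.05 rad), its centre within 50 mm of the board's centre along each board side (value of joint each of stud_a, stud_b above 1.35 rad and horizontal distance between driver_grip and block_hole0 below 0.018 m and height (world z) of driver_grip below 0.142 m and angle between driver_grip's own z axis and vertical below 0.12 rad and x of panel in the frame of board between -0.05 and 0.05 m and y of panel in the frame of board between -0.05 and 0.05 m and z of panel in the frame of board below 0.012 m and angle between panel's own z axis and vertical below 0.05 rad and linear speed of each of panel, driver below 0.02 m/s); the robot touches nothing.
It fails at once if the panel dropped (falling free faster than 0.6 m/s, about 18 mm) (linear speed of panel above 0.6 m/s and contact force between the fingers and panel below 0.1 N).
It fails at once if the screwdriver dropped (falling free faster than 0.6 m/s, about 18 mm) (linear speed of driver above 0.6 m/s and contact force between the fingers and driver below 0.1 N).
It fails at once if the jar, the tin or the mixing bowl moved more than 30 mm (distance of any of jar, tin, cup from where it was at the start of the episode above 0.03 m).
It also fails if it takes over 72 s, if anything falls off the work surface, if the arm or the gripper's body presses on something with over 40 N, if the wrist force passes 120 N, or if a joint passes its speed limit or range.

## Working session

There is one attempt and no reset: what is moved stays moved. The work goes in short steps, Python scripts to look and compute and a shell command to move; the robot and the scene stay as the last step left them, time stands still between calls to the robot, and variables do not carry over. Pictures are saved under pics/ and viewed, at most 11 in all, crops included, and the job is handed in when it is done.

```bash
mkdir -p pics; cat > h.py <<'E'
import numpy as np, cv2
from station import status, optics, order, arm
def grab(n,save=None):
    f=optics.grab_frame(n)
    if save: cv2.imwrite('pics/'+save,cv2.cvtColor(f['color'],cv2.COLOR_RGB2BGR))
    return f
def ray(f,u,v):
    T=f['cam_to_world'];d=T[:3,:3]@np.linalg.solve(f['mtx'],[u,v,1.]);return T[:3,3],d/np.linalg.norm(d)
def onz(f,u,v,z):
    o,d=ray(f,u,v);return o+d*(z-o[2])/d[2]
def proj(f,p):
    T=f['cam_to_world'];c=T[:3,:3].T@(np.array(p)-T[:3,3]);q=f['mtx']@c;return q[:2]/q[2]
E
python3 - <<'E'
from h import *
a=grab('scene');b=grab('side')
im=np.vstack([a['color'],b['color']])
cv2.imwrite('pics/a.png',cv2.cvtColor(a['color'],cv2.COLOR_RGB2BGR));cv2.imwrite('pics/b.png',cv2.cvtColor(b['color'],cv2.COLOR_RGB2BGR))
for f in(a,b):print(f['mtx'],f['cam_to_world'].round(3))
print(status.get_state(),arm.tip_reach)
E
```

```text
[[402.78332518   0.         321.36690686]
 [  0.         402.78332518 196.5707401 ]
 [  0.           0.           1.        ]] [[ 0.645  0.626 -0.438  0.97 ]
 [ 0.764 -0.535  0.361 -0.332]
 [-0.008 -0.567 -0.824  0.823]
 [ 0.     0.     0.     1.   ]]
[[362.95017699   0.         323.9065561 ]
 [  0.         362.95017699 199.46751776]
 [  0.           0.           1.        ]] [[-0.9   -0.309  0.306  0.386]
 [-0.435  0.607 -0.665  0.479]
 [ 0.02  -0.732 -0.681  0.628]
 [ 0.     0.     0.     1.   ]]
{'t': 0.1, 'q': array([ 2.88123266e-01,  3.59312172e-01,  1.11511639e-02, -3.03465642e-04,
       -1.22409173e+00, -2.88127279e-01]), 'qd': array([-0.00122215, -0.00238308,  0.00173   , -0.00055189,  0.00060568,
        0.00040922]), 'joint_efforts': array([-1.42273191e-03, -5.84165347e+01,  2.93752134e+01,  7.01551259e+00,
        1.01412315e-02, -6.66964229e-05]), 'eef_pos': array([ 6.74585854e-01, -1.06987524e-05,  2.39719568e-01]), 'ee_rot': array([ 3.14011521e+00, -1.40353700e-04, -1.57090356e+00]), 'force': array([ 0.12655219,  0.44743435, -0.59093852]), 'moment': array([1.97596029e-02, 5.03344269e-05, 5.68200144e-03]), 'gripper_force': 0.0, 'width': 0.087418251572036} 0.014
```

View pics/a.png

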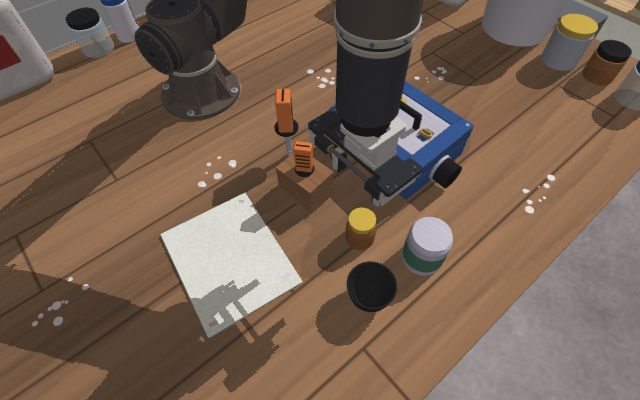

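View pics/b.png

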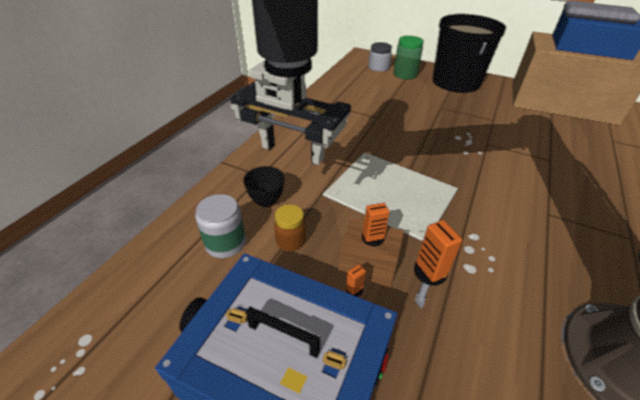

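Candidates for the driver (side view): orange handle in the wooden block at (376,222), a bigger one at (438,250), and a small one at (356,279). I expect the first. Next I'll take a close crop and measurements.

```bash
cat > m.py <<'E'
from h import *
a=grab('scene');b=grab('side')
R=[]
for n,f,(y0,y1,x0,x1) in(('scene',a,(70,230,250,490)),('side',b,(190,400,150,480))):
    c=cv2.resize(f['color'][y0:y1,x0:x1],None,fx=2.4 if n=='side' else 3.3,fy=2.4 if n=='side' else 3.3,interpolation=cv2.INTER_CUBIC)
    cv2.imwrite(f'pics/c_{n}.png',cv2.cvtColor(c[:600,:800],cv2.COLOR_RGB2BGR))
    hsv=cv2.cvtColor(f['color'],cv2.COLOR_RGB2HSV)
    def blobs(lo,hi,mn,name):
        m=cv2.inRange(hsv,np.array(lo),np.array(hi));m=cv2.morphologyEx(m,cv2.MORPH_CLOSE,np.ones((5,5)))
        k,l,s,ce=cv2.connectedComponentsWithStats(m)
        for i in range(1,k):
            if s[i,4]>mn: print(n,name,s[i],ce[i].round(1))
    blobs((5,190,120),(14,255,255),60,'orange');blobs((105,130,60),(118,255,255),200,'blue');
    blobs((20,150,120),(32,255,255),40,'yellow')
    m=cv2.inRange(hsv,(15,0,90),(60,40,255))
E
python3 m.py
```

```text
scene blue [ 396   82   77  117 2574] [434.6 138.8]
scene yellow [561  14  37  20 559] [579.   23.6]
scene yellow [349 208  27  23 515] [362.1 219. ]
side orange [363 204  25  37 723] [375.1 222.3]
side orange [ 417  220   45   62 1717] [438.4 250.4]
side orange [276 228  16   8  73] [283.9 231.7]
side orange [346 265  19  23 250] [353.8 274.8]
side blue [ 557   17   83   42 2655] [600.3  37.5]
side blue [  156   254   241   146 11025] [272.4 337.3]
side yellow [274 204  29  25 562] [288.1 216.1]
side yellow [228 310  18  12 127] [237.4 315.8]
side yellow [324 353  21  15 191] [334.6 360. ]
side yellow [281 369  25  23 353] [293.4 380. ]
```

View pics/c_side.png

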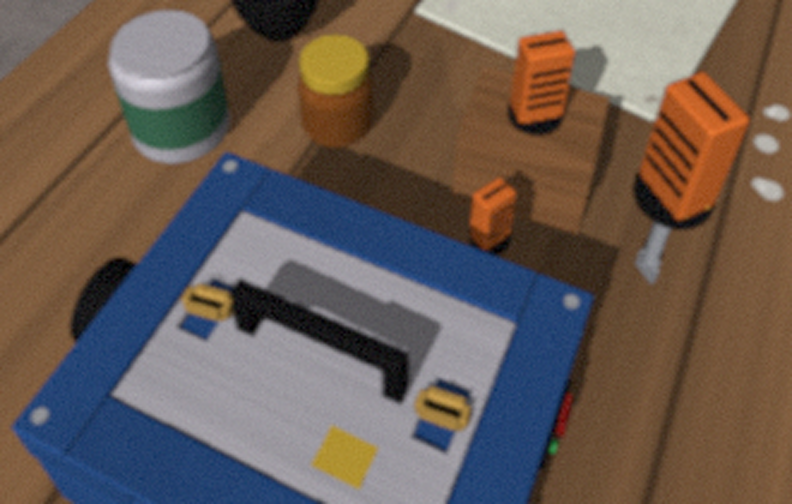

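The crop confirms it: the handle at (376,222) stands in the wooden block and is the middle size. The big one (438,250) and the small one (354,275) stand elsewhere. Slots are at about (237,315) for b, near the spigot, and (335,361) for a.

```bash
python3 - <<'E'
from h import *
b=grab('side');a=grab('scene');w=grab('wrist','w0.png')
P=lambda n,u,v,z,f=b:(print(n,onz(f,u,v,z).round(4)),onz(f,u,v,z))[1]
A=P('a',334.6,360.6,.129);B=P('b',237.2,315.6,.129);d=B-A
print('dist',np.linalg.norm(d),'yaw',np.arctan2(d[1],d[0]),'c',(A+B)/2)
for s in((245.8,259.2),(387.9,315.4),(166.7,362.9)):P('screw',*s,.121)
P('drv',377.1,207.5,.1725);P('drv scene',303.5,144,.1725,a);P('big',443.5,232,.19);P('small',355.5,268,.12);
P('jar',288,214,.085);P('jarS',362,219,.085,a);P('tinS',431,236,.11,a);P('tin',218,212,.11);P('cupS',372,286,.075,a)
hsv=cv2.cvtColor(a['color'],cv2.COLOR_RGB2HSV)
for c in((162,236),(247,194),(301,281),(209,336)):P('board',*c,.008,a)
T=w['cam_to_world'];print(T.round(3),w['mtx'])
E
```

```text
a [0.4573 0.2765 0.129 ]
b [0.6156 0.2801 0.129 ]
dist 0.15836850601032978 yaw 0.022608869730632423 c [0.53646827 0.27828602 0.129     ]
screw [0.6691 0.1824 0.121 ]
screw [0.4137 0.1745 0.121 ]
screw [0.6636 0.3779 0.121 ]
drv [0.4964 0.01   0.1725]
drv scene [0.4944 0.0128 0.1725]
big [0.3759 0.0332 0.19  ]
small [0.4919 0.1137 0.12  ]
jar [0.6785 0.0234 0.085 ]
jarS [0.679  0.0201 0.085 ]
tinS [0.8077 0.0859 0.11  ]
tin [0.7926 0.1028 0.11  ]
cupS [ 0.7989 -0.0657  0.075 ]
board [ 0.3824 -0.3258  0.008 ]
board [ 0.4118 -0.1094  0.008 ]
board [ 0.6768 -0.15    0.008 ]
board [ 0.649  -0.3616  0.008 ]
[[-1.     0.     0.     0.674]
 [ 0.     0.969  0.247 -0.065]
 [-0.     0.247 -0.969  0.383]
 [ 0.     0.     0.     1.   ]] [[294.40903656   0.         319.97511466]
 [  0.         294.40903656 199.10896046]
 [  0.           0.           1.        ]]
```

View pics/w0.png

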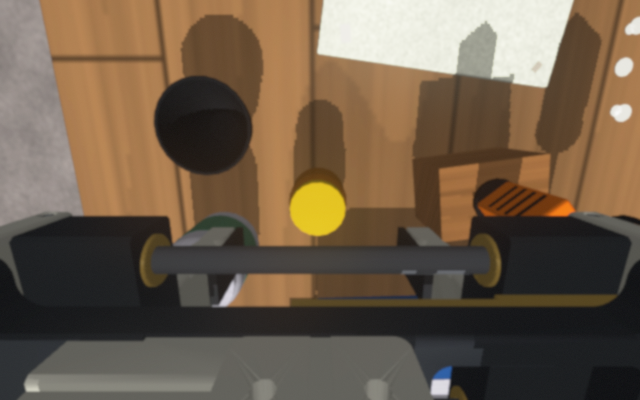

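Wrist view: the jar lid is at (318,208), the bowl at (203,125), and the block with the middle driver at the right (525,200). I'm moving above the driver, with the jaws turned to close across its 26 mm side.

```bash
python3 -m jog '[[1,[-1,20,-20],0.17],[1,[-2,40,-40],0.34],[1,[-4,60,-40],0.51],[1,[-6,90,-40],0.68],[1,[-8,120,-40],0.85],[1,[-9,140,-40],1.02],[1,[-10,160,-40],1.19],[1,[-11,175,-40],1.36],[1,[-11,180,-40],1.53],[1,[-11,180,-40],1.57],[1,[-11,180,-40],1.57],[1,[-11,180,-40],1.57]]'
python3 - <<'E'
from h import *
s=status.get_state();print(s['q'].round(3))
w=grab('wrist','w1.png');a=grab('scene','s1.png')
np.set_printoptions(suppress=True);print(w['cam_to_world'].round(3))
print(proj(w,[.4955,.0114,.1725]),proj(w,[.4955,.0114,.09]))
E
```

```text
t: 1.85
eef_pos: [0.495, 0.011, 0.2806]
ee_rot: [3.142, 0.0, -3.14]
force: [0.2, 0.4, -0.5]
width: 0.0877
gripper_force: 0.0
[ 0.42   0.033 -0.309 -0.    -1.229 -1.989]
[[-0.002  0.969  0.247  0.428]
 [ 1.     0.002  0.001  0.012]
 [ 0.     0.247 -0.969  0.424]
 [ 0.     0.     0.     1.   ]]
[319.66435373 203.08955775] [319.7299098  184.48800719]
```

View pics/w1.png

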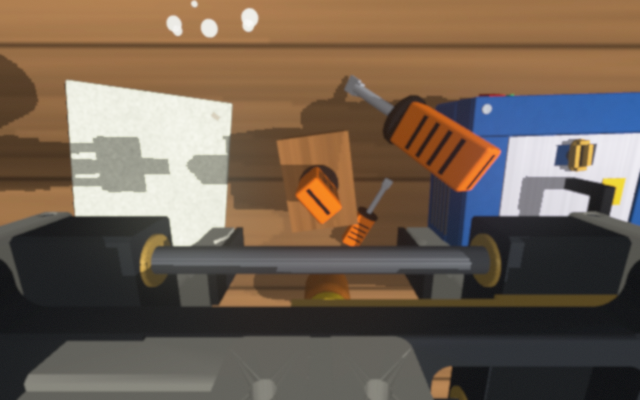

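The middle driver's top face is at about (319,203), where I predicted it. The handle is rotated in yaw. I'm cropping to get its angle; the two decoys lie on the bench.

```bash
python3 - <<'E'
from h import *
im=cv2.imread('pics/w1.png')
cv2.imwrite('pics/w1c.png',cv2.resize(im[120:260,250:400],None,fx=4,fy=4,interpolation=cv2.INTER_CUBIC))
E
```

```text
(no output)
```

View pics/w1c.png

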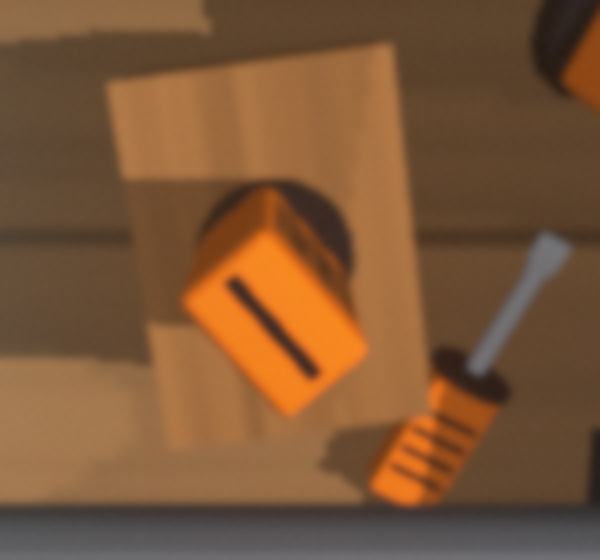

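The top face corners in the crop are (182,300), (267,230), (368,350) and (292,418).

```bash
python3 - <<'E'
from h import *
w=grab('wrist')
C=[onz(w,250+u/4,120+v/4,.1725)[:2] for u,v in((182,300),(267,230),(368,350),(292,418))]
print(np.mean(C,0))
for i in range(4):
    d=C[(i+1)%4]-C[i];print(np.linalg.norm(d),np.degrees(np.arctan2(d[1],d[0])))
E=[onz(w,250+u/4,120+v/4,.09)[:2] for u,v in((107,82),(393,43),(428,400),(170,450))]
print(np.array(E),np.mean(E,0),np.linalg.norm(np.diff(E,axis=0),axis=1))
m=cv2.inRange(cv2.cvtColor(w['color'],cv2.COLOR_RGB2HSV),(20,100,100),(32,255,255))
E
```

```text
[0.49391756 0.01115261]
0.024316145649426947 129.8509182377405
0.035003739696060486 39.70457211660376
0.02315044005986432 -46.499246322730926
0.036494639641499176 -138.385319865828
[[ 0.44562673 -0.03652941]
 [ 0.43494521  0.04280317]
 [ 0.53852874  0.05582667]
 [ 0.55445892 -0.02136194]] [0.4933899  0.01018462] [0.08004845 0.10439904 0.07881531]
```

```bash
python3 -m jog '[[1,[1,0,0],-0.18],[1,[1,0,0],-0.36],[1,[1,0,0],-0.54],[1,[1,0,20],-0.72],[1,[1,0,50],-0.72],[1,[1,0,85],-0.72],[1,[1,0,115],-0.72],[1,[1,0,140],-0.72],[1,[1,0,150],-0.72],[1,[1,0,150],-0.72],[-1,[1,0,150],-0.72],[-1,[1,0,150],-0.72],[-1,[1,0,150],-0.72],[-1,[1,0,150],-0.72],[-1,[1,0,150],-0.72],[-1,[1,0,150],-0.72]]' 55
```

```text
t: 4.0
eef_pos: [0.494, 0.011, 0.1306]
ee_rot: [3.142, 0.0, -2.421]
force: [0.3, -0.8, -0.5]
width: 0.0332
gripper_force: 0.0
```

```bash
python3 -m jog '[[-1,[0,0,0],0],[-1,[0,0,0],0],[-1,[0,0,0],0],[-1,[0,0,0],0]]' 55; python3 - <<'E'
from h import *
print(status.get_state()['moment'])
E
```

```text
t: 4.5
eef_pos: [0.494, 0.011, 0.1306]
ee_rot: [-3.142, 0.0, -2.421]
force: [0.4, -0.4, -0.5]
width: 0.0259
gripper_force: 55.0
[-0.17954346 -0.32697314 -0.00211275]
```

```bash
python3 -m jog '[[-1,[0,0,-15],0],[-1,[0,0,-40],0],[-1,[0,0,-70],0],[-1,[0,0,-100],0],[-1,[0,0,-130],0],[-1,[0,0,-160],0],[-1,[-5,8,-175],0],[-1,[-20,30,-175],0.1],[-1,[-41,62,-175],0.22],[-1,[-62,94,-175],0.34],[-1,[-84,126,-175],0.46],[-1,[-105,158,-175],0.58],[-1,[-126,190,-175],0.69],[-1,[-140,212,-175],0.69],[-1,[-147,222,-175],0.69],[-1,[-148,224,-175],0.69],[-1,[-148,224,-175],0.69]]' 55
python3 - <<'E'
from h import *
s=status.get_state();print(s['q'].round(3))
w=grab('wrist');b=grab('side')
print(w['cam_to_world'].round(3).tolist())
cv2.imwrite('pics/d.png',cv2.cvtColor(np.vstack([cv2.resize(w['color'][60:320,120:520],None,fx=1.6,fy=1.6),]),cv2.COLOR_RGB2BGR))
cv2.imwrite('pics/db.png',cv2.cvtColor(cv2.resize(b['color'][190:400,200:440],None,fx=2.5,fy=2.5),cv2.COLOR_RGB2BGR))
E
```

```text
t: 6.62
eef_pos: [0.4572, 0.2764, 0.3055]
ee_rot: [-3.141, -0.0, -3.111]
force: [-1.1, 0.1, -1.2]
width: 0.0259
gripper_force: 55.0
[ 0.911  0.089 -0.192 -0.    -1.29  -2.451]
[[-0.031, 0.969, 0.247, 0.39], [1.0, 0.03, 0.007, 0.275], [-0.0, 0.247, -0.969, 0.449], [0.0, 0.0, 0.0, 1.0]]
```

View pics/d.png

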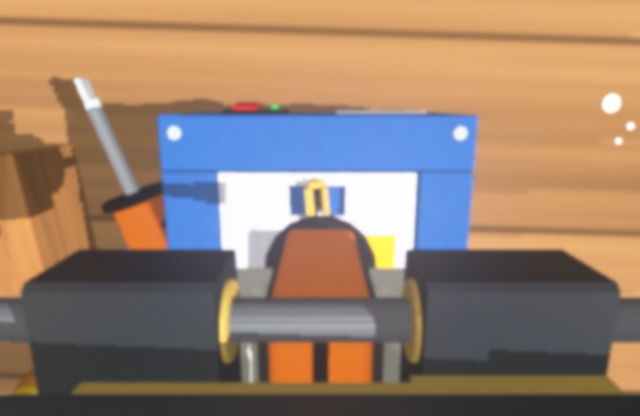

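```bash
python3 - <<'E'
from h import *
w=grab('wrist');b=grab('side')
q=[onz(w,120+u/1.6,60+v/1.6,.121) for u,v in((174,132),(460,132))]
print(q,(q[0]+q[1])/2,(q[1]-q[0]))
g=w['color'].astype(float)
# refine screws & slot: local enlarge
hsv=cv2.cvtColor(w['color'],cv2.COLOR_RGB2HSV)
y=cv2.inRange(hsv,(18,110,80),(32,255,255))
ys,xs=np.nonzero(y[150:205,290:350]);print('yellow cols',[(r+150,xs[ys==r].min()+290,xs[ys==r].max()+290) for r in sorted(set(ys))])
print(hsv[165:200:2,308:328:2,2])
print('expected slot', proj(w,[.4573,.2765,.129]),proj(w,[.4403,.276,.129]))
print(onz(w,317.5,172.5,.129))
E
```

```text
[array([0.41281605, 0.17560323, 0.121     ]), array([0.40694251, 0.37134709, 0.121     ])] [0.40987928 0.27347516 0.121     ] [-0.00587353  0.19574386  0.        ]
yellow cols [(np.int64(173), np.int64(315), np.int64(319)), (np.int64(174), np.int64(313), np.int64(320)), (np.int64(175), np.int64(313), np.int64(321)), (np.int64(176), np.int64(312), np.int64(322)), (np.int64(177), np.int64(312), np.int64(322)), (np.int64(178), np.int64(312), np.int64(322)), (np.int64(179), np.int64(312), np.int64(322)), (np.int64(180), np.int64(312), np.int64(322)), (np.int64(181), np.int64(312), np.int64(323)), (np.int64(182), np.int64(312), np.int64(323)), (np.int64(183), np.int64(312), np.int64(323)), (np.int64(184), np.int64(312), np.int64(323)), (np.int64(185), np.int64(312), np.int64(323)), (np.int64(186), np.int64(312), np.int64(323)), (np.int64(187), np.int64(312), np.int64(323)), (np.int64(188), np.int64(312), np.int64(323)), (np.int64(189), np.int64(313), np.int64(323)), (np.int64(190), np.int64(313), np.int64(323)), (np.int64(191), np.int64(313), np.int64(323)), (np.int64(192), np.int64(313),
[... 290 characters left out ...]
09 215 234 237 241 247 252 252 254]
 [191 180 222 253 253 253 253 252 244 249]
 [166 172 236 252 233 211 220 245 229 230]
 [165 221 253 253 176 107 172 249 244 228]
 [164 213 253 253 182 101 164 248 248 227]
 [164 195 253 253 196 107 157 247 251 226]
 [165 183 252 253 212 109 143 243 252 224]
 [164 170 252 254 228 113 133 240 252 220]
 [164 162 252 254 237 123 138 233 252 214]
 [163 161 248 254 239 149 166 230 251 211]
 [169 163 240 252 236 197 229 230 249 204]
 [180 154 166 168 146 134 154 143 159 132]
 [122 101  94  93  95  98  99  98  98  99]
 [ 93  94  94  93  94  97  97  98  98 100]]
expected slot [319.59277383 186.46344923] [319.59705436 171.24720157]
[0.44175201 0.27374371 0.129     ]
```

View pics/db.png

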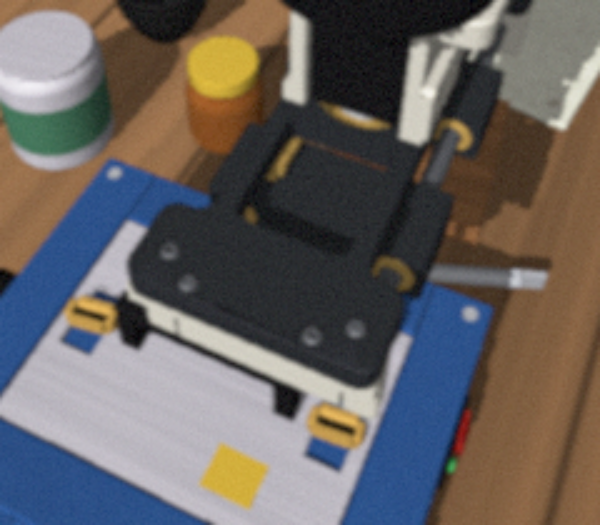

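Both views agree: the slot is within about 1.5 mm of the tool axis, and yaw matches at 0.03 rad. I'm correcting the offset and lowering to just past the slot mouth by feel.

```bash
python3 -m jog '[[-1,[-1,-1.2,15],0],[-1,[-1,-1.2,35],0],[-1,[-1,-1.2,50],0],[-1,[-1,-1.2,54],0],[-1,[-1,-1.2,56],0],[-1,[-1,-1.2,58],0],[-1,[-1,-1.2,58],0]]' 55
python3 - <<'E'
from h import *
a=grab('scene');print(proj(a,[.458,.2752,.129]))
u,v=proj(a,[.458,.2752,.14]).astype(int)
cv2.imwrite('pics/e.png',cv2.cvtColor(cv2.resize(a['color'][v-45:v+45,u-60:u+60],None,fx=6,fy=6,interpolation=cv2.INTER_CUBIC),cv2.COLOR_RGB2BGR))
E
```

```text
t: 7.7
eef_pos: [0.4586, 0.2759, 0.2479]
ee_rot: [3.141, 0.001, -3.111]
force: [0.6, -0.8, -1.5]
width: 0.0257
gripper_force: 55.0
[376.47277176  96.55349696]
```

No contact force with the tip 1.7 mm below the head top, so it is in the mouth. I'll go deeper, then turn.

```bash
python3 -m jog '[[-1,[0,0,1],0],[-1,[0,0,2],0],[-1,[0,0,3],0],[-1,[0,0,3],0]]' 55; python3 -m jog '[[-1,[0,0,0],-0.05],[-1,[0,0,0],-0.15],[-1,[0,0,0],-0.3],[-1,[0,0,0],-0.3]]' 60; python3 -c "
from h import *
s=status.get_state();print(s['moment'],s['q'].round(3))"
```

```text
t: 8.25
eef_pos: [0.4583, 0.2753, 0.2443]
ee_rot: [-3.141, -0.0, -3.111]
force: [1.4, -4.0, 0.1]
width: 0.026
gripper_force: 55.0
t: 8.75
eef_pos: [0.4585, 0.2749, 0.2443]
ee_rot: [-3.14, -0.001, -2.809]
force: [1.6, -4.7, -0.9]
width: 0.0255
gripper_force: 60.0
[-2.33241558 -1.34428124 -0.03536569] [ 9.080e-01  1.260e-01 -2.910e-01  1.000e-03 -1.156e+00 -2.146e+00]
```

```bash
python3 -m jog '[[-1,[0,-0.5,0],-0.15],[-1,[0,-0.7,0],-0.3],[-1,[0,-0.7,0],-0.45],[-1,[0,-0.7,0],-0.6],[-1,[0,-0.7,0],-0.75],[-1,[0,-0.7,0],-0.9],[-1,[0,-0.7,0],-1.05],[-1,[0,-0.7,0],-1.2],[-1,[0,-0.7,0],-1.3],[-1,[0,-0.7,0],-1.36],[-1,[0,-0.7,0],-1.36]]' 60; python3 -c "
from h import *
s=status.get_state();print(s['moment'],s['q'].round(3))"
```

```text
t: 10.12
eef_pos: [0.4586, 0.2746, 0.2443]
ee_rot: [3.141, -0.001, -1.451]
force: [2.8, -5.0, -0.1]
width: 0.0259
gripper_force: 60.0
[-1.92855004 -1.09209456 -0.08410948] [ 0.907  0.125 -0.291  0.    -1.156 -0.788]
```

```bash
python3 -m jog '[[-1,[0,0,0],-0.04],[-1,[0,0,0],-0.08],[-1,[0,0,0],-0.08]]' 60; python3 -c "
from h import *
s=status.get_state();print(s['moment'])"
```

```text
t: 10.5
eef_pos: [0.4586, 0.2747, 0.2443]
ee_rot: [3.141, -0.001, -1.372]
force: [3.2, -4.7, -1.9]
width: 0.0257
gripper_force: 60.0
[-2.18185627 -1.19171185 -0.04673585]
```

```bash
python3 -m jog '[[-1,[0,0,0],-0.06],[-1,[0,0,0],-0.1],[-1,[0,0,0],-0.1]]' 60; python3 -c "
from h import *
s=status.get_state();print(s['moment'])
b=grab('scene');u,v=proj(b,[.458,.275,.129]).astype(int)
b=grab('side');u,v=proj(b,[.458,.275,.129]).astype(int);print(u,v);v=min(v,360)
cv2.imwrite('pics/f.png',cv2.cvtColor(cv2.resize(b['color'][v-40:v+40,u-50:u+50],None,fx=6,fy=6,interpolation=cv2.INTER_CUBIC),cv2.COLOR_RGB2BGR))
hsv=cv2.cvtColor(b['color'],cv2.COLOR_RGB2HSV);m=cv2.inRange(hsv,(15,120,100),(30,255,255))
for n,p in(('a',[.458,.275,.129]),('b',[.617,.279,.129])):
    u,v=proj(b,p).astype(int);k=m[v-18:v+18,u-18:u+18].copy();ys,xs=np.nonzero(k)
    pts=np.array([onz(b,x+u-18,y+v-18,.127)[:2] for x,y in zip(xs,ys)]);c=pts-pts.mean(0);U,S,V=np.linalg.svd(c,full_matrices=False);print(n,len(xs),pts.mean(0),S/len(xs)**.5,V[0])
"
```

```text
t: 10.88
eef_pos: [0.4586, 0.2747, 0.2443]
ee_rot: [3.141, -0.001, -1.273]
force: [3.0, -4.6, -1.5]
width: 0.0257
gripper_force: 60.0
[-2.20999017 -1.22176667 -0.06096121]
334 359
a 126 [0.45708215 0.28010383] [0.00847305 0.00421354] [0.23893081 0.9710366 ]
b 193 [0.61759302 0.27938546] [0.00867554 0.00526345] [-0.99586686 -0.09082512]
```

```bash
for i in 1 2; do python3 -m jog '[[-1,[0,0,0],-0.05],[-1,[0,0,0],-0.05]]' 60 >/dev/null; python3 -c "
from h import *
s=status.get_state();print(s['moment'],s['ee_rot'],s['width'])"; done
```

```text
[-2.22692913 -1.25433691 -0.23957082] [ 3.14105881e+00 -7.91204166e-04 -1.22263341e+00] 0.02583897260117775
[-2.25181404 -1.25837714 -0.33036779] [ 3.14093567e+00 -7.46331862e-04 -1.17283618e+00] 0.025590309490335476
```

View pics/f.png

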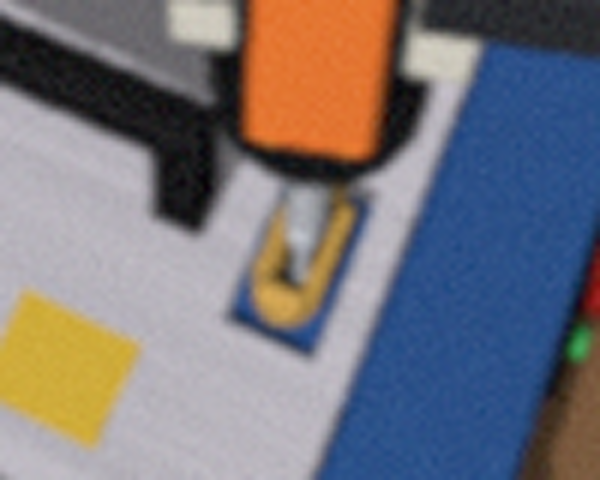

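The stud lies along y and the torque rises at the stop, so stud a is open. I'm easing back, lifting clear of the handle and going to stud b.

```bash
python3 -m jog '[[-1,[0,0,0],0.18],[-1,[0,0,0],0.35],[-1,[0,0,-8],0.37],[-1,[0,0,-30],0.4],[-1,[0,0,-60],0.55],[-1,[6,-15,-65],0.72],[-1,[15,-40,-65],0.89],[-1,[26,-67,-65],1.06],[-1,[36,-94,-65],1.23],[-1,[46,-120,-65],1.4],[-1,[54,-140,-65],1.57],[-1,[57.5,-149,-65],1.74],[-1,[57.5,-149,-65],1.9],[-1,[57.5,-149,-60],1.94],[-1,[57.5,-149,-40],1.94],[-1,[57.5,-149,-20],1.94],[-1,[57.5,-149,-8],1.94],[-1,[57.5,-149,-5],1.94],[-1,[57.5,-149,-4],1.94],[-1,[57.5,-149,-4],1.94]]' 60
python3 -c "
from h import *
s=status.get_state();print(s['moment'],s['q'].round(3))"
```

```text
t: 13.98
eef_pos: [0.6185, 0.2804, 0.2493]
ee_rot: [3.141, 0.001, -3.11]
force: [0.4, 0.1, -0.8]
width: 0.0256
gripper_force: 60.0
[-0.07157859 -0.11337493  0.00513851] [ 0.712  0.36   0.034  0.    -1.244 -2.252]
```

```bash
python3 -m jog '[[-1,[0,0,0],0],[-1,[0,0,1.5],0],[-1,[0,0,3],0],[-1,[0,0,4],0],[-1,[0,0,4],0]]' 60
python3 -c "
from h import *
s=status.get_state();print(s['moment'],s['q'].round(3))"
```

```text
t: 14.6
eef_pos: [0.6183, 0.2796, 0.2444]
ee_rot: [-3.141, -0.0, -3.111]
force: [1.0, -3.3, -0.5]
width: 0.026
gripper_force: 60.0
[-1.47314073 -0.65916862  0.06598448] [ 7.120e-01  3.630e-01  2.600e-02  1.000e-03 -1.235e+00 -2.252e+00]
```

In the slot with only a light side force. Turning.

```bash
python3 -m jog '[[-1,[0,0,0],-0.08],[-1,[0,-0.3,0],-0.2],[-1,[0,-0.7,0],-0.35],[-1,[0,-0.7,0],-0.5],[-1,[0,-0.7,0],-0.65],[-1,[0,-0.7,0],-0.8],[-1,[0,-0.7,0],-0.95],[-1,[0,-0.7,0],-1.1],[-1,[0,-0.7,0],-1.25],[-1,[0,-0.7,0],-1.4],[-1,[0,-0.7,0],-1.55],[-1,[0,-0.7,0],-1.65],[-1,[0,-0.7,0],-1.75],[-1,[0,-0.7,0],-1.8],[-1,[0,-0.7,0],-1.8]]' 60
for i in 1 2; do python3 -c "
from h import *
s=status.get_state();print(s['moment'],s['ee_rot'],s['width'])";python3 -m jog '[[-1,[0,0,0],-0.06],[-1,[0,0,0],-0.06]]' 60 ; done;  python3 -c "
from h import *
s=status.get_state();print(s['moment'],s['ee_rot'],s['width'])"
```

```text
t: 16.48
eef_pos: [0.6185, 0.2791, 0.2444]
ee_rot: [-3.142, -0.001, -1.311]
force: [2.7, -3.4, -1.1]
width: 0.0259
gripper_force: 60.0
[-1.50332674 -1.23583719 -0.07729587] [-3.14158962e+00 -5.58335211e-04 -1.31149331e+00] 0.025924837822315826
t: 16.73
eef_pos: [0.6185, 0.2791, 0.2444]
ee_rot: [3.142, -0.0, -1.253]
force: [2.6, -3.2, -2.1]
width: 0.0258
gripper_force: 60.0
[-1.7074995  -1.51535207 -0.20668668] [ 3.14159023e+00 -4.91856739e-04 -1.25253291e+00] 0.025792111789461683
t: 16.98
eef_pos: [0.6184, 0.2792, 0.2444]
ee_rot: [3.142, -0.0, -1.193]
force: [3.5, -4.0, -1.9]
width: 0.0258
gripper_force: 60.0
[-1.85429672 -1.70834022 -0.29816463] [ 3.14150385e+00 -4.10666064e-04 -1.19316539e+00] 0.025803615768134454
```

Stud b is at its stop. Backing off, lifting and carrying the driver to above the block.

```bash
python3 -m jog '[[-1,[0,0,0],0.18],[-1,[0,0,0],0.35],[-1,[0,0,-8],0.37],[-1,[0,0,-30],0.4],[-1,[0,0,-60],0.5],[-1,[10,10,-65],0.6],[-1,[30,32,-65],0.7],[-1,[55,58,-65],0.8],[-1,[80,85,-65],0.9],[-1,[105,111,-65],1.0],[-1,[130,137,-65],1.1],[-1,[155,163,-65],1.2],[-1,[180,190,-65],1.228],[-1,[196,207,-65],1.228],[-1,[203,214.5,-65],1.228],[-1,[203,214.5,-65],1.228],[-1,[203,214.5,-65],1.228]]' 60
python3 -c "
from h import *
b=grab('side');w=grab('wrist')
c=b['color'][120:330,260:510]
w2=w['color'][60:330,180:460]
c=cv2.resize(c,(400,336));w2=cv2.resize(w2,(400,386))[:336]
cv2.imwrite('pics/g.png',cv2.cvtColor(np.hstack([c,w2]),cv2.COLOR_RGB2BGR));print(status.get_state()['moment'])"
```

```text
t: 19.1
eef_pos: [0.4948, 0.012, 0.3095]
ee_rot: [3.141, -0.0, -2.418]
force: [0.8, -0.2, -1.6]
width: 0.0258
gripper_force: 60.0
[-0.03432989 -0.04548636  0.00435741]
```

View pics/g.png

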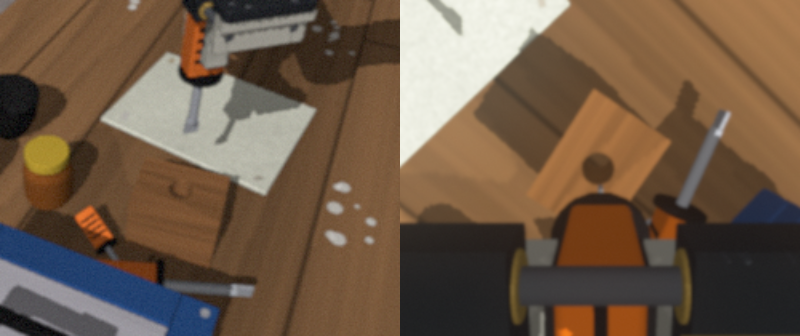

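The block hole is visible at right (598,168) with the blade tip just below it at (600,190). Checking the hole's position by ray.

```bash
python3 -c "
from h import *
w=grab('wrist');print(onz(w,318.6,177.5,.09),onz(w,320,193,.188),status.get_state()['eef_pos'])
b=grab('side');print(onz(b,260+182/1.6,120+188/1.6,.09))"
```

```text
[0.49356032 0.01041979 0.09      ] [0.49017698 0.00977541 0.188     ] [0.4946489  0.01198363 0.30928582]
[0.49362631 0.00810152 0.09      ]
```

```bash
python3 -m jog '[[-1,[2,-0.8,15],0],[-1,[2,-0.8,40],0],[-1,[2,-0.8,70],0],[-1,[2,-0.8,100],0],[-1,[2,-0.8,130],0],[-1,[2,-0.8,155],0],[-1,[2,-0.8,170],0],[-1,[2,-0.8,176],0],[-1,[2,-0.8,178],0],[-1,[2,-0.8,178],0]]' 60
```

```text
t: 20.55
eef_pos: [0.4938, 0.0096, 0.1321]
ee_rot: [-3.141, 0.001, -2.419]
force: [0.5, 0.1, -2.0]
width: 0.0256
gripper_force: 60.0
```

```bash
python3 -m jog '[[-1,[0,0,1],0],[-1,[0,0,1.5],0],[-1,[0,0,1.5],0],[0.2,[0,0,1.5],0],[0.2,[0,0,1.5],0],[0.2,[0,0,1.5],0],[0.2,[0,0,1.5],0],[0.2,[0,0,1.5],0],[0.2,[0,0,1.5],0]]' 60
```

```text
t: 21.68
eef_pos: [0.4934, 0.0095, 0.1301]
ee_rot: [3.142, 0.0, -2.419]
force: [-1.0, 0.3, -0.8]
width: 0.0528
gripper_force: 0.0
```

```bash
python3 -m jog '[[0.2,[0,0,-10],0],[0.2,[0,0,-30],0],[0.2,[0,0,-60],0],[0.2,[0,0,-95],0],[0.2,[0,0,-125],0],[0.2,[-10,8,-140],0],[0.2,[-35,28,-140],0.1],[0.2,[-65,53,-140],0.22],[0.2,[-98,80,-140],0.34],[0.2,[-132,107,-140],0.46],[0.2,[-165,134,-140],0.58],[0.2,[-195,158,-140],0.69],[0.2,[-208,169,-140],0.692],[0.2,[-210.5,171,-140],0.692],[0.2,[-210.5,171,-140],0.692],[0.2,[-210.5,171,-140],0.692]]' 40
python3 -c "
from h import *
w=grab('wrist');b=grab('side');s=status.get_state();print(s['q'].round(3))
hsv=cv2.cvtColor(b['color'],cv2.COLOR_RGB2HSV)
m=cv2.inRange(hsv,(5,190,120),(14,255,255));k,l,st,ce=cv2.connectedComponentsWithStats(m)
print([(st[i],ce[i].round(1)) for i in range(1,k) if st[i,4]>60])
h2=cv2.cvtColor(w['color'],cv2.COLOR_RGB2HSV);u,v=proj(w,[.5383,.2769,.163]);print(u,v)
u=int(u);print([(r,np.nonzero(h2[r,u-40:u+40,2]<60)[0][[0,-1]]+u-40) for r in range(int(v)-20,int(v)+20,3) if (h2[r,u-40:u+40,2]<60).any()])
cv2.imwrite('pics/h.png',cv2.cvtColor(w['color'],cv2.COLOR_RGB2BGR))
"
```

```text
t: 23.68
eef_pos: [0.5381, 0.276, 0.2704]
ee_rot: [3.141, 0.0, -3.111]
force: [-0.7, -0.2, 0.0]
width: 0.0527
gripper_force: 0.0
[ 0.797  0.226 -0.104 -0.    -1.24  -2.337]
[(array([367, 204,  22,  38, 525], dtype=int32), array([377.8, 223.5])), (array([307, 249,  24,  25, 264], dtype=int32), array([318.2, 260.8])), (array([327, 283,  30,  12, 162], dtype=int32), array([345.7, 287.5]))]
320.0755275749142 203.04464768650337
[]
```

```bash
python3 -c "
from h import *
w=cv2.cvtColor(cv2.imread('pics/h.png'),cv2.COLOR_BGR2GRAY)
for r in range(150,240,8): print(r,w[r,290:352:3])
f=grab('wrist')
print(proj(f,[.482,.2752,.163]),proj(f,[.594,.2785,.163]))"
```

```text
150 [164 182 237 237 235 237 237 236 135  85  86  86 106 230 237 239 239 238
 238 237 236]
158 [163 181 237 237 235 237 238 237 148  85  85  86 111 230 238 239 239 238
 237 237 237]
166 [163 181 237 237 235 237 238 237 148  85  86  86 118 232 237 239 238 237
 238 237 236]
174 [163 182 236 237 235 237 238 236 147  84  85  86 118 231 238 239 238 237
 237 236 236]
182 [163 181 236 237 235 237 238 237 146  85  85  85 117 231 238 238 238 237
 237 237 236]
190 [162 182 236 237 236 237 238 237 147  84  84  85 117 231 238 238 238 237
 237 237 235]
198 [163 198 236 237 235 236 237 237 147  82  83  85 132 234 237 238 237 236
 237 237 236]
206 [163 215 237 237 235 237 237 237 146  81  81  82 131 234 237 238 237 236
 237 236 235]
214 [162 162 213 238 235 236 237 236 165  80  79  80 130 233 237 237 236 235
 237 235 235]
222 [161 161 212 237 235 236 236 236 164  76  77  78 129 233 237 237 235 235
 236 235 234]
230 [160 160 170 181 179 178 198 217 156  73  74  74 133 232 236 236 234 234
 236 234 233]
238 [160 159 159 158 156 157 158 157 109  71  71  72 132 231 236 235 234 234
 235 233 232]
[319.93672186 137.6714239 ] [319.85990302 260.84321038]
```

The bar is centred at column 320 and straight in the wrist view. Descending and gripping.

```bash
python3 -m jog '[[0.2,[0,0,15],0],[0.2,[0,0,40],0],[0.2,[0,0,70],0],[0.2,[0,0,95],0],[0.2,[0,0,113],0],[0.2,[0,0,119],0],[0.2,[0,0,119],0],[-1,[0,0,119],0],[-1,[0,0,119],0],[-1,[0,0,119],0],[-1,[0,0,119],0],[-1,[0,0,119],0],[-1,[0,0,119],0],[-1,[0,0,119],0]]' 55
```

```text
t: 25.58
eef_pos: [0.5381, 0.2769, 0.1512]
ee_rot: [-3.141, 0.0, -3.111]
force: [-0.7, -0.0, 2.1]
width: 0.0115
gripper_force: 55.0
```

```bash
python3 -m jog '[[-1,[0,0,-1],0],[-1,[0,0,-3],0],[-1,[0,0,-6],0],[-1,[0,0,-6],0]]' 55
```

```text
t: 26.08
eef_pos: [0.5383, 0.2771, 0.1573]
ee_rot: [3.141, 0.0, -3.111]
force: [-0.5, 0.4, -3.9]
width: 0.0115
gripper_force: 55.0
```

Panel is free: about 4.4 N of weight, with no snag. Lifting high and carrying it over the driver to above the board.

```bash
python3 -m jog '[[-1,[0,0,-8],0],[-1,[0,0,-25],0],[-1,[0,0,-50],0],[-1,[0,0,-80],0],[-1,[0,0,-105],0],[-1,[0,-5,-120],0],[-1,[1,-20,-125],0],[-1,[2,-50,-125],0.02],[-1,[4,-90,-125],0.04],[-1,[6,-130,-125],0.06],[-1,[8,-175,-125],0.08],[-1,[10,-220,-125],0.1],[-1,[12,-265,-125],0.12],[-1,[14,-310,-125],0.14],[-1,[16,-355,-125],0.16],[-1,[18,-400,-125],0.17],[-1,[20,-440,-125],0.17],[-1,[22,-475,-125],0.17],[-1,[23,-500,-125],0.17],[-1,[24,-510,-125],0.17]]' 55
python3 -m jog '[[-1,[0,-3,0],0],[-1,[0,-4,0],0],[-1,[0,-4,0],0]]' 55
python3 - <<'E'
from h import *
s=status.get_state();print(s['q'].round(3))
a=grab('scene')
hsv=cv2.cvtColor(a['color'],cv2.COLOR_RGB2HSV)
for c in((162,236),(247,194),(301,281),(209,336)):print(onz(a,*c,.008))
b=grab('side')
print(proj(b,s['eef_pos']))
E
```

```text
t: 28.58
eef_pos: [0.5284, -0.2352, 0.2811]
ee_rot: [3.142, -0.002, 3.0]
force: [-0.8, -0.1, -4.3]
width: 0.0113
gripper_force: 55.0
t: 28.95
eef_pos: [0.5293, -0.2369, 0.2821]
ee_rot: [3.141, 0.0, 3.003]
force: [-0.5, 0.3, -3.9]
width: 0.0116
gripper_force: 55.0
[-0.084  0.178 -0.139 -0.    -1.253 -1.625]
[ 0.38238247 -0.32577902  0.008     ]
[ 0.41178537 -0.10938156  0.008     ]
[ 0.67679241 -0.14996843  0.008     ]
[ 0.64896514 -0.36162912  0.008     ]
[408.432964    90.99009121]
```

```bash
python3 -m jog '[[-1,[0,0,12],0],[-1,[0,0,35],0],[-1,[0,0,65],0],[-1,[0,0,95],0],[-1,[0,0,125],0],[-1,[0,0,155],0],[-1,[0,0,182],0],[-1,[0,0,205],0],[-1,[0,0,220],0],[-1,[0,0,228],0],[-1,[0,0,232],0],[-1,[0,0,235],0],[-1,[0,0,236],0],[-1,[0,0,236],0]]' 55
```

```text
t: 30.8
eef_pos: [0.5295, -0.2376, 0.0464]
ee_rot: [-3.142, 0.001, 3.002]
force: [-0.5, -0.4, -3.4]
width: 0.0115
gripper_force: 55.0
```

```bash
python3 -m jog '[[-1,[0,0,1],0],[-1,[0,0,2],0],[-1,[0,0,2],0]]' 55
```

```text
t: 31.18
eef_pos: [0.5294, -0.2375, 0.0442]
ee_rot: [-3.142, 0.0, 3.002]
force: [-0.2, 0.2, -1.9]
width: 0.0115
gripper_force: 55.0
```

Touching down. One more small step, then release and withdraw.

```bash
python3 -m jog '[[-1,[0,0,0.7],0],[-1,[0,0,0.7],0],[0.2,[0,0,0.7],0],[0.2,[0,0,0.7],0],[0.2,[0,0,0.7],0],[0.2,[0,0,0.7],0],[0.2,[0,0,0.7],0],[0.2,[0,0,-10],0],[0.2,[0,0,-35],0],[0.2,[0,0,-70],0],[0.2,[0,0,-110],0],[0.2,[0,0,-150],0],[0.2,[0,0,-190],0],[0.2,[0,0,-200],0],[0.2,[0,0,-200],0]]' 55
python3 - <<'E'
from h import *
a=grab('scene');b=grab('side')
c=cv2.resize(a['color'][60:360,120:480],(400,333));d=cv2.resize(b['color'][120:390,180:504],(400,333))
cv2.imwrite('pics/z.png',cv2.cvtColor(np.hstack([c,d]),cv2.COLOR_RGB2BGR))
E
```

```text
t: 33.05
eef_pos: [0.5294, -0.2375, 0.245]
ee_rot: [3.141, 0.002, 3.002]
force: [-0.0, -1.0, -1.3]
width: 0.0522
gripper_force: 0.0
```

View pics/z.png

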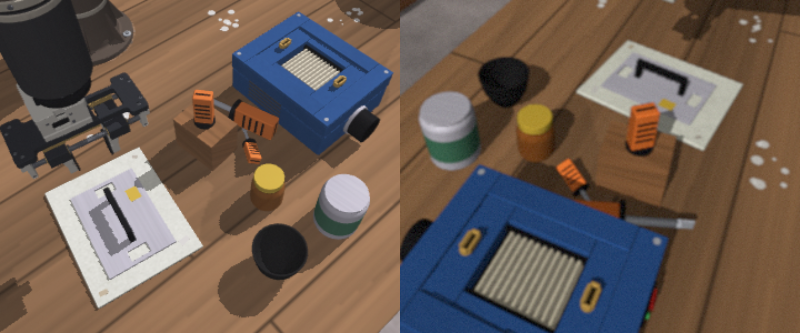

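The panel lies flat and centred on the board, handle up (left view, 120,215). The driver stands in its block (204,110), both studs are open (285,43 and 340,80), and the jar, tin and bowl look undisturbed.

```bash
python3 -c "
from station import order
print(order.job_done())"
```

```text
the job is handed in; nothing more can be done
None
```

I handed the job in after about 33 s of the 72 s allowed: both studs are open, the screwdriver is back in its block, the panel lies handle up in the middle of the board, and the jar, tin and bowl look undisturbed. The two spare screwdrivers shifted on the bench along the way, probably nudged by the gripper; no verdict came back.

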